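Tip the stir bars out of the flip-lid box

ROBOT

A 6-joint arm with a two-finger parallel gripper is mounted at the origin on a cart in front of the work surface, level with it; the furniture and walls round the work are solid. World frame = base frame: x ahead of the robot, y to its left, z up, the work surface at z = 0. Lengths are in m, angles in rad, forces in N, time in s.
With the tool pointing down it reaches from about 0.275 to 0.85 m from the base axis. Payload 5.2 kg.
Tool frame: the origin (TCP) lies on the centre line of the jaws, within the pads' length; the fingertips stand 25 mm ahead of it and the grasp point (between the pads) lies 6 mm ahead of it (finger_overhang is the z of the fingertips in the tool frame, in m); z points along the fingers, y is the line along which they close (so a half turn about z gives the same grasp; the last joint's range is limited). The gripper opens to 85 mm and grips with 20 to 120 N. Pads are 22 mm wide; open, the fingers measure 114 mm over their backs; the gripper's body (76 mm by 85 mm) begins 54 mm behind the grasp point. The pads swing forward as they close: fully open they stand 13 mm farther back than shut.
Start: joints at [-1.526, 0.259, 1.535, -0, 1.348, -0.203], TCP at [0.135, -0.533, 0.256] pointing down, gripper open.
Joint ranges: [-3.14, 3.14], [-0.91, 2.08], [0.19, 2.58], [-1.22, 4.36], [0.22, 2.71], [-3.12, 3.12]. Speed limits (rad/s): [2.57, 2.57, 3.14, 3.14, 3.14, 3.14].

INTERFACE

Orientations are given as a 3x3 rotation matrix whose columns are the frame's x, y, z axes.
In Python, from plant import * gives the robot as it stands. The module is installed in compiled form; this text tells all that it offers.
- The arm moves only by the tool apply_moves, never from a script. Its argument "plan" is one flat list of numbers, 7 for each row, row after row: the shift along the tool's x, y, z in m, then the turn, a rotation vector about the tool's x, y, z in degrees, then the closure, from 0 (fully open) to 1 (shut). A call has 1 to 5 rows; each row shifts and turns the commanded pose from where the row before left it, along the tool's axes as they then stand; what a row does not reach is not made up. A row lasts 1/10 s, in which the tool goes at most 50 mm and 8.59 degrees, less where a joint would pass 70% of its speed; a pose out of reach is approached as far as the arm can. A call with a gripper value outside its range is refused whole. The fingers move at their own pace and stop on an object; "newtons" is the grip in N (left out, the last holds). Time passes only in rows, so rows that do not move let the fingers close. It gives the time, the measured TCP pose, the force, the opening and the grip force at its end, in the units of the state.
- state(): the state, without advancing time (a new reading comes with each control period).
- read_camera(name): name is "side" or "top" or "wrist"; returns a dict with "color" (480x640x3 uint8, blue, green, red), "z_map" (480x640 float32, m along the optical axis (not along the pixel's ray), 0 where there is no reading), "intrinsics" (3x3 intrinsics, pixels), "dist" ([k1, k2, p1, p2, k3] as OpenCV has them; the pictures are not rectified), "rvec" (rotation vector, rad) and "tvec" (3), from world to camera coordinates, as OpenCV has them; the wrist camera has in their place "hand_eye" (4x4, takes a point from camera to tool coordinates, whose origin is the TCP and whose axes are the flange's). Camera axes: x right, y down, z forward; pixel columns grow to the right and rows downward; lengths in m; the calibration is good to about 2 mm. A picture is of the moment at which its call begins: read the wrist's pose just before it.
- close_job(): hands the job in; it is judged then, once.
The state is a dict: "time_s": time; "joint_positions": joint angles; "qd": joint speeds; "effort": joint torques, N m; "position": TCP position; "ee_rot": TCP orientation; "wrist_force": force on the tool from outside, world axes, zero at the start; "ft_torque": the same for the moment, N m; "width": finger opening in m; "gripper_force": force on a finger pad.
Only numpy, scipy, OpenCV 4.12 (cv2) and the standard library are available. Lean on these libraries where they do the work, as an engineer would, in place of code of your own. Each camera call takes 0.05 s, during which the arm holds its last target. There are 200 camera calls.

TASK

Lift the blue flip-lid box out of its sloping stand with the stir bars still in it, and turn it over the yellow tray until its lid side faces steeply down, so that the lid swings open and all five stir bars spill into the tray. Then put the empty box back in the stand the way it stood, fully down on the seat, leaning against the back plate and with its lid fallen shut. Leave the tray standing flat where it is and do not disturb the bottle, the timer or the tip box.

Things in the scene. Friction and masses are not known exactly. Their poses are not given: they have to be found in the camera images.
- stand: Fixed grey stand, base 118 x 84 mm, that holds the box leaning back 25 degrees (0.436 rad). Origin on the bench; z up; -x is its front. The box goes in and out along (sin 25, 0, cos 25) of this frame. Behind it a back plate 60 mm wide, 80 mm up the slope; beside it two cheeks 45 mm up the slope, flared on top, 64 mm clear between them; no lip in front.
- stand_seat (a point): Point on the seat where the centre of the box's underside belongs: in the stand's frame at (-12, 0, 30) mm, axes as the stand's. The seat slopes down to the back by 25 degrees.
- flip_box: Loose blue box, 38 deep (x) x 56 wide (y) x 104 mm high (z), walls 2.5 mm, 0.11 to 0.18 kg with lid; five stir bars (60 g) lie across it at the bottom. Origin: centre of the underside; z up to the closed upper end; -x is its front. In the stand it has the stand's yaw and leans back 25 degrees. A window in the front, z = 22 to 74 mm, is closed only by the lid; the floor slopes down to the back.
- box_grip (a point): Middle of the box 24 mm below its upper end, at (0, 0, 80) mm of its frame, axes as the box's. Grip the two sides (56 mm apart along y) here, fingers pointing along the box's -z: that is clear of the cheeks and the lid. A grip of 40 to 50 N holds it firmly when tipped.
- box_lip (a point): Lower edge of the window, middle, at (-19, 0, 22) mm of the box's frame. The floor falls 30 degrees from here to the back wall, so the bars roll out over this edge only once the lid side is turned more than 30 degrees below level (40 to 50 empties it), the upper end still the higher one. They drop within 40 mm of this edge, towards the box's -x.
- box_lid (a joint): Opening angle of the clear, white-edged lid, rad: 0 shut, 2.2 at the stop. 55 mm wide, 57 mm long, no catch or spring: it hangs freely from a hinge along y at (-20, 0, 74.5) mm of the box's frame, shut while the front faces level or upward, open when it faces down. At 45 degrees below level its free edge hangs about 20 mm lower than the window's lower edge.
- lid_tab (a point): Small white thumb tab at the free lower edge of the lid.
- tray: Loose yellow open tray, 76 mm (x) x 110 mm (y) outside, 34 mm high, walls 2 to 3 mm, floor 2 mm, 0.12 kg. Origin at the centre of its underside; z up.
- stir_bar_0: White stir bar, a rod with round ends 10 mm in diameter and 38 mm long, 12 g; origin at its centre, y along the rod.
- stir_bar_1: White stir bar, a rod with round ends 10 mm in diameter and 38 mm long, 12 g; origin at its centre, y along the rod.
- stir_bar_2: White stir bar, a rod with round ends 10 mm in diameter and 38 mm long, 12 g; origin at its centre, y along the rod.
- stir_bar_3: White stir bar, a rod with round ends 10 mm in diameter and 38 mm long, 12 g; origin at its centre, y along the rod.
- stir_bar_4: White stir bar, a rod with round ends 10 mm in diameter and 38 mm long, 12 g; origin at its centre, y along the rod.
- bottle: Bystander: clear screw-cap bottle with a blue cap, 66 mm across, 130 mm high; origin at the centre of its underside.
- timer: Bystander: white timer standing on its edge, 25 x 75 x 62 mm; origin at the centre of its underside.
- tip_box: Bystander: grey box of yellow pipette tips, 88 x 122 x 74 mm; origin at the centre of its underside.

How it is judged:
On the way, in this order (a step that is already met when the one before it is completed fails the run):
1. the box is lifted out of the stand, the five bars still in it (distance between flip_box and stand_seat above 0.06 m and distance between each of stir_bar_0, stir_bar_1, stir_bar_2, stir_bar_3, stir_bar_4 and flip_box below 0.075 m), for 0.1 s.
2. the box is held over the tray with its lid side facing downward and the lid hanging open (angle between flip_box's own x axis and vertical below 1.36 rad and horizontal distance between box_lip and tray below 0.11 m and value of joint box_lid above 0.12 rad), for 0.1 s.
3. all five bars lie in the tray, the box still over it with its lid side at least 28 degrees below level (angle between flip_box's own x axis and vertical below 1.08 rad and horizontal distance between box_lip and tray below 0.11 m and x of stir_bar_0 in the frame of tray between -0.036 and 0.036 m and y of stir_bar_0 in the frame of tray between -0.054 and 0.054 m and z of stir_bar_0 in the frame of tray between 0 and 0.034 m and x of stir_bar_1 in the frame of tray between -0.036 and 0.036 m and y of stir_bar_1 in the frame of tray between -0.054 and 0.054 m and z of stir_bar_1 in the frame of tray between 0 and 0.034 m and x of stir_bar_2 in the frame of tray between -0.036 and 0.036 m and y of stir_bar_2 in the frame of tray between -0.054 and 0.054 m and z of stir_bar_2 in the frame of tray between 0 and 0.034 m and x of stir_bar_3 in the frame of tray between -0.036 and 0.036 m and y of stir_bar_3 in the frame of tray between -0.054 and 0.054 m and z of stir_bar_3 in the frame of tray between 0 and 0.034 m and x of stir_bar_4 in the frame of tray between -0.036 and 0.036 m and y of stir_bar_4 in the frame of tray between -0.054 and 0.054 m and z of stir_bar_4 in the frame of tray between 0 and 0.034 m), for 0.1 s.
At the end, for the whole second after the job is handed in: All five bars at rest inside the tray, below its rim; the tray flat, within 30 mm of its start; the box's underside centre within 8 mm of the seat point, leaning 25 degrees back (within 5), square to the stand (within 7 degrees), lid side up and forward, lid shut to within 0.12 rad (x of stir_bar_0 in the frame of tray between -0.036 and 0.036 m and y of stir_bar_0 in the frame of tray between -0.054 and 0.054 m and z of stir_bar_0 in the frame of tray between 0 and 0.034 m and x of stir_bar_1 in the frame of tray between -0.036 and 0.036 m and y of stir_bar_1 in the frame of tray between -0.054 and 0.054 m and z of stir_bar_1 in the frame of tray between 0 and 0.034 m and x of stir_bar_2 in the frame of tray between -0.036 and 0.036 m and y of stir_bar_2 in the frame of tray between -0.054 and 0.054 m and z of stir_bar_2 in the frame of tray between 0 and 0.034 m and x of stir_bar_3 in the frame of tray between -0.036 and 0.036 m and y of stir_bar_3 in the frame of tray between -0.054 and 0.054 m and z of stir_bar_3 in the frame of tray between 0 and 0.034 m and x of stir_bar_4 in the frame of tray between -0.036 and 0.036 m and y of stir_bar_4 in the frame of tray between -0.054 and 0.054 m and z of stir_bar_4 in the frame of tray between 0 and 0.034 m and distance between flip_box and stand_seat below 0.008 m and angle between the y axis of flip_box and the y axis of stand, either way round below 0.12 rad and angle between flip_box's own z axis and vertical between 0.35 and 0.53 rad and angle between flip_box's own x axis and vertical above 1.6 rad and value of joint box_lid below 0.12 rad and angle between tray's own z axis and vertical below 0.06 rad and distance of tray from where it was at the start of the episode below 0.03 m and linear speed of flip_box below 0.02 m/s and linear speed of each of stir_bar_0, stir_bar_1, stir_bar_2, stir_bar_3, stir_bar_4 below 0.03 m/s); the robot touches nothing.
It fails at once if the bottle is shoved or toppled (moved more than 25 mm) (distance of bottle from where it was at the start of the episode above 0.025 m).
It fails at once if the timer is shoved or toppled (moved more than 25 mm) (distance of timer from where it was at the start of the episode above 0.025 m).
It fails at once if the tip box is shoved or toppled (moved more than 25 mm) (distance of tip_box from where it was at the start of the episode above 0.025 m).
It fails at once if the tray is tipped up or lifted (angle between tray's own z axis and vertical above 0.35 rad or height (world z) of tray above 0.03 m).
It also fails if it takes over 48 s, if anything falls off the work surface, if the arm or the gripper's body presses on something with over 40 N, if the wrist force passes 120 N, or if a joint passes its speed limit or range.

## Working session

There is one attempt and no reset: what is moved stays moved. The work goes in short steps, Python scripts to look and compute and a tool call to move; the robot and the scene stay as the last step left them, time stands still between calls to the robot, and variables do not carry over. Pictures are saved under pics/ and viewed, at most 10 in all, crops included, and the job is handed in when it is done.

Besides the shell and the picture viewer there is one more tool, called as a command line: name --argument value ..., lists and objects as JSON in quotes. apply_moves: Moves the arm, as the interface text tells. Its arguments: {"type":"object","properties":{"plan":{"type":"array","items":{"type":"number"}},"newtons":{"type":"number"}},"required":["plan"]}

```bash
mkdir -p pics; cat > h.py <<'E'
import numpy as np, cv2
from plant import *
def pts(c, cam_to_world=None):
    K,d=c["intrinsics"],c["dist"]; h,w=c["z_map"].shape
    u,v=np.meshgrid(np.arange(w),np.arange(h))
    n=cv2.undistortPoints(np.stack([u,v],-1).reshape(-1,1,2).astype(float),np.array(K),np.array(d)).reshape(h,w,2)
    z=c["z_map"][...,None]; P=np.concatenate([n*z,z],-1)
    if cam_to_world is None:
        R=cv2.Rodrigues(np.array(c["rvec"],float))[0]; t=np.array(c["tvec"],float).reshape(3)
        return (P-t)@R
    return P@cam_to_world[:3,:3].T+cam_to_world[:3,3]
def wristT(c,s):
    T=np.eye(4);T[:3,:3]=np.array(s["ee_rot"]);T[:3,3]=s["position"]
    return T@np.array(c["hand_eye"])
E
python3 - <<'E'
from h import *
s=state();print(s["time_s"],s["position"],s["ee_rot"],s["width"])
for n in("side","top"):
    c=read_camera(n);cv2.imwrite(f"pics/{n}0.png",c["color"]);np.savez(f"{n}0.npz",**c)
    P=pts(c); R=cv2.Rodrigues(np.array(c["rvec"],float))[0]
    print(n,"cam at",-R.T@np.array(c["tvec"]).reshape(3),"axis",R[2],(c["z_map"]>0).mean())
E
```

```text
0.0 [ 0.13490473 -0.53269222  0.25548618] [[ 9.69454395e-01  2.45271628e-01 -7.04316696e-05]
 [ 2.45271352e-01 -9.69452786e-01  1.80531111e-03]
 [ 3.74511418e-04 -1.76744166e-03 -9.99998368e-01]] 0.08544653831244724
side cam at [ 0.33059527 -0.90915062  0.43750889] axis [ 0.32069998  0.88524981 -0.33687431] 0.848759765625
top cam at [ 0.3796451  -0.05428857  1.49972148] axis [ 0.17014399 -0.00115626 -0.98541853] 0.9957389322916667
```

View pics/side0.png

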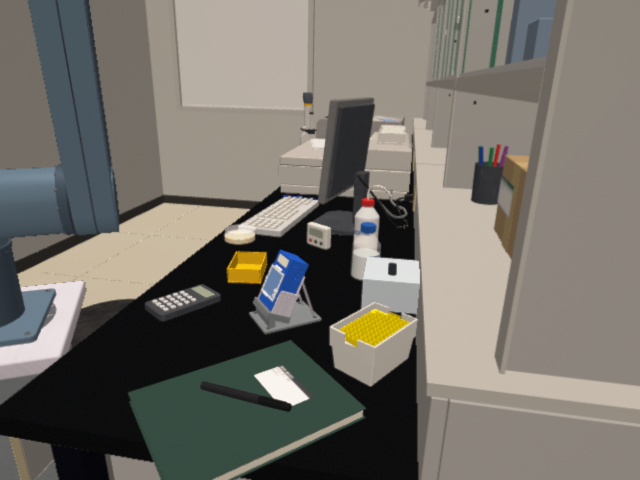

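View pics/top0.png

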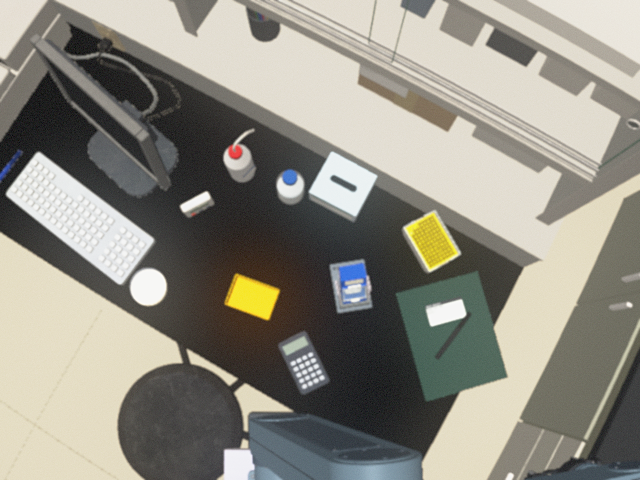

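The side view shows the blue box in its stand at (285,290) and the yellow tray at (248,266). In the top view the stand is at (351,286), with its front towards the robot (down). The tray is at (253,297), the bottle at (290,187), the timer at (197,204) and the tip box at (431,241).

```bash
cat > m.py <<'E'
from h import *
def rect(Q):
    (c,(w,h),a)=cv2.minAreaRect((Q*1000).astype(np.float32)); b=cv2.boxPoints((c,(w,h),a))
    return np.round(c,1),np.round([w,h],1),round(a,1),np.round(b).tolist()
D={}
for n in("top","side"):
    c=dict(np.load(f"{n}0.npz"));P=pts(c);hsv=cv2.cvtColor(c["color"],cv2.COLOR_BGR2HSV);D[n]=(c,P,hsv)
    ok=c["z_map"]>0
    ye=ok&(hsv[...,0]>18)&(hsv[...,0]<34)&(hsv[...,1]>180)&(P[...,1]>.05)&(P[...,0]<.6)
    print(n,"tray n",ye.sum(),"z pct",np.percentile(P[ye][:,2],[2,50,98]))
    print(" rim",rect(P[ye&(P[...,2]>.026)][:,:2])); print(" all",rect(P[ye][:,:2]))
    bl=ok&(hsv[...,0]>100)&(hsv[...,0]<125)&(hsv[...,1]>150)&(P[...,2]>.02)&(P[...,2]<.2)&(abs(P[...,1]+.08)<.12)&(P[...,0]<.62)
    Q=P[bl];print(" blue",len(Q),Q.min(0),Q.max(0),np.median(Q,0))
    # bench-level stand base: grey within region
    reg=ok&(abs(P[...,0]-np.median(Q[:,0]))<.12)&(abs(P[...,1]-np.median(Q[:,1]))<.1)
    g=reg&(hsv[...,2]>60)&(hsv[...,1]<110)&(P[...,2]<.02)
    k=cv2.connectedComponentsWithStats(g.astype(np.uint8));i=1+np.argmax(k[2][1:,4])
    print(" base",rect(P[k[1]==i][:,:2]),np.percentile(P[k[1]==i][:,2],[5,50,95]))
    an=reg&(P[...,2]>.012);print(" any>12mm",rect(P[an][:,:2]),P[an][:,2].max())
    if n=="top":
        t=reg&(P[...,2]>.108);T=P[t];print(" boxtop",rect(T[:,:2]),T.mean(0))
E
python3 m.py; python3 - <<'E'
import cv2
a=cv2.imread('pics/top0.png')[250:320,320:385];b=cv2.imread('pics/side0.png')[240:335,240:330]
a=cv2.resize(a,(390,420),interpolation=3);b=cv2.resize(b,(398,420),interpolation=3)
cv2.imwrite('pics/z.png',cv2.hconcat([a,b]))
E
```

```text
top tray n 1524 z pct [-0.00479811  0.00261069  0.03654599]
 rim (array([511.8,  92.1]), array([110.8,  74.2]), 69.9, [[458.0, 53.0], [528.0, 27.0], [566.0, 131.0], [496.0, 157.0]])
 all (array([516.7, 106.6]), array([119.1, 113. ]), 0.1, [[457.0, 163.0], [457.0, 50.0], [576.0, 50.0], [576.0, 163.0]])
 blue 361 [ 0.52384548 -0.16839325  0.10348504] [ 0.57486844 -0.11333914  0.13681582] [ 0.55415452 -0.13941028  0.12389964]
 base (array([ 539.8, -145.9]), array([125.8,  95.8]), 8.5, [[471.0, -108.0], [485.0, -203.0], [609.0, -184.0], [595.0, -89.0]]) [-0.00328127  0.00391491  0.01021861]
 any>12mm (array([ 544.1, -164. ]), array([111.5, 138.4]), 21.2, [[467.0, -120.0], [517.0, -249.0], [621.0, -208.0], [571.0, -79.0]]) 0.13681582043576568
 boxtop (array([ 547.2, -140.6]), array([52.4, 56.4]), 8.9, [[517.0, -117.0], [526.0, -173.0], [577.0, -164.0], [569.0, -109.0]]) [ 0.54799515 -0.14001942  0.12200032]
side tray n 765 z pct [0.00264225 0.01773581 0.03758164]
 rim (array([508.7,  92.5]), array([115.3,  76.1]), 70.0, [[453.0, 51.0], [525.0, 25.0], [564.0, 134.0], [493.0, 160.0]])
 all (array([516.2, 140.6]), array([209.9,  96.9]), 70.9, [[436.0, 57.0], [528.0, 26.0], [596.0, 224.0], [505.0, 256.0]])
 blue 853 [ 0.49035869 -0.17870831  0.04198938] [ 0.57522094 -0.11094849  0.13548738] [ 0.54081351 -0.1681912   0.10408327]
 base (array([ 537.4, -131.9]), array([125.8, 110. ]), 8.9, [[467.0, -87.0], [484.0, -196.0], [608.0, -176.0], [591.0, -68.0]]) [0.00440695 0.00872839 0.01673756]
 any>12mm (array([ 524. , -190.9]), array([175.5, 114.7]), 79.6, [[452.0, -267.0], [565.0, -288.0], [596.0, -115.0], [483.0, -94.0]]) 0.13548738077254882
```

View pics/z.png

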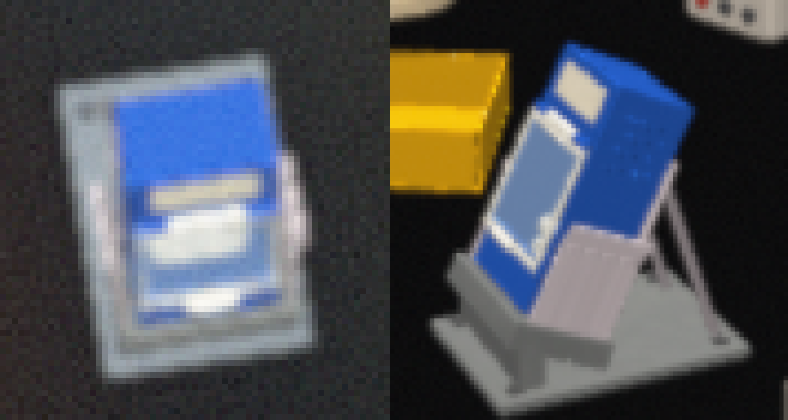

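The crop shows the closed box leaning away from the robot. Its top face has top-view corners near (340,267), (365,263), (367,277) and (340,281), and its lid faces the robot. I'll refine the pose from the top face corners and the base outline.

```bash
cat > m2.py <<'E'
from h import *
c=dict(np.load("top0.npz"));P=pts(c);K,d=c["intrinsics"],c["dist"]
R=cv2.Rodrigues(c["rvec"].astype(float))[0];t=c["tvec"].reshape(3);o=-R.T@t
def cast(uv,z):
    n=cv2.undistortPoints(np.array(uv,float).reshape(-1,1,2),K,d).reshape(-1,2)
    r=np.c_[n,np.ones(len(n))]@R; return o+r*((np.asarray(z)-o[2])/r[:,2])[:,None]
def poly(m):
    k=cv2.connectedComponentsWithStats(m.astype(np.uint8));i=1+np.argmax(k[2][1:,4]);q=(k[1]==i).astype(np.uint8)
    ct=max(cv2.findContours(q,0,1)[0],key=cv2.contourArea)
    return q,ct
hsv=cv2.cvtColor(c["color"],cv2.COLOR_BGR2HSV)
u,v=np.meshgrid(range(640),range(480));reg=(abs(u-352)<35)&(abs(v-286)<40)
m=reg&(hsv[...,0]>100)&(hsv[...,0]<125)&(hsv[...,1]>185)
q,ct=poly(m&(v<284)); r=cv2.minAreaRect(ct);b=cv2.boxPoints(r);print("topface px",b.round(1).tolist(),r[1])
g=reg&(hsv[...,2]>60); q,ct=poly(g);r2=cv2.minAreaRect(ct);b2=cv2.boxPoints(r2);print("base px",b2.round(1).tolist(),r2[1])
for z in(0.,.006,.01):
    W=cast(b2,z);print(z,(W[:,:2]*1e3).round(1).tolist(),"c",(W.mean(0)*1e3).round(1),"len",[round(float(np.linalg.norm(W[i]-W[i-1])*1e3),1) for i in range(4)],"yaw",[round(float(np.degrees(np.arctan2(*(W[i]-W[i-1])[[1,0]]))),1) for i in range(4)])
zs=np.where(b[:,1]<b[:,1].mean(),.1163,.1323); W=cast(b,zs);print("face",(W*1e3).round(1).tolist(),(W.mean(0)*1e3).round(1))
E
python3 m2.py
```

```text
topface px [[339.29998779296875, 268.5], [361.79998779296875, 264.0], [364.20001220703125, 275.79998779296875], [341.70001220703125, 280.29998779296875]] (11.96308422088623, 22.945589065551758)
base px [[327.70001220703125, 263.20001220703125], [366.6000061035156, 256.70001220703125], [375.1000061035156, 307.6000061035156], [336.20001220703125, 314.1000061035156]] (51.621280670166016, 39.45575714111328)
0.0 [[593.9, -89.0], [609.1, -184.0], [485.0, -202.0], [470.3, -108.1]] c [ 539.6 -145.8    0. ] len [125.0, 96.2, 125.4, 95.0] yaw [8.8, -80.9, -171.7, 98.9]
0.006 [[593.0, -88.9], [608.2, -183.5], [484.6, -201.4], [469.9, -107.9]] c [ 538.9 -145.4    6. ] len [124.5, 95.8, 124.9, 94.6] yaw [8.8, -80.9, -171.7, 98.9]
0.01 [[592.4, -88.8], [607.5, -183.1], [484.3, -201.0], [469.7, -107.7]] c [ 538.5 -145.2   10. ] len [124.2, 95.5, 124.6, 94.4] yaw [8.8, -80.9, -171.7, 98.9]
face [[565.0, -112.2, 116.3], [574.8, -162.8, 116.3], [546.3, -166.2, 132.3], [536.8, -116.3, 132.3]] [ 555.7 -139.4  124.3]
```

```bash
cat >> h.py <<'E'
from scipy.spatial.transform import Rotation as Ro
def boxR(yaw,lean):  # deg; lean>0 back; box axes in world
    return (Ro.from_euler('z',yaw,degrees=True)*Ro.from_euler('y',lean,degrees=True)).as_matrix()
def toolR(B): return B@np.diag([1,-1,-1.])
def plan(p,R,n,p0=None,R0=None):
    s=state(); p0=np.array(s["position"]) if p0 is None else p0; R0=np.array(s["ee_rot"]) if R0 is None else R0
    w=Ro.from_matrix(R0.T@R).as_rotvec()/n
    for i in range(n):
        Ri=R0@Ro.from_rotvec(w*i).as_matrix()
        print((Ri.T@(p-p0)/n).round(4).tolist(),np.degrees(w).round(2).tolist())
E
python3 - <<'E'
from h import *
Z=boxR(8.8,25)[:,2]; g=np.array([.5457,-.1409,.1025]); p=g+.126*Z; print(p)
plan(p,toolR(boxR(8.8,25)),15)
E
```

```text
[ 0.59832306 -0.13275352  0.21669478]
[0.0365, -0.0183, 0.0026] [0.07, -1.67, 0.36]
[0.0364, -0.0185, 0.0016] [0.07, -1.67, 0.36]
[0.0364, -0.0187, 0.0006] [0.07, -1.67, 0.36]
[0.0362, -0.0189, -0.0005] [0.07, -1.67, 0.36]
[0.0361, -0.0192, -0.0015] [0.07, -1.67, 0.36]
[0.0359, -0.0194, -0.0025] [0.07, -1.67, 0.36]
[0.0357, -0.0196, -0.0035] [0.07, -1.67, 0.36]
[0.0355, -0.0198, -0.0046] [0.07, -1.67, 0.36]
[0.0352, -0.0201, -0.0056] [0.07, -1.67, 0.36]
[0.0349, -0.0203, -0.0065] [0.07, -1.67, 0.36]
[0.0346, -0.0205, -0.0075] [0.07, -1.67, 0.36]
[0.0342, -0.0207, -0.0085] [0.07, -1.67, 0.36]
[0.0338, -0.021, -0.0095] [0.07, -1.67, 0.36]
[0.0334, -0.0212, -0.0104] [0.07, -1.67, 0.36]
[0.0329, -0.0214, -0.0114] [0.07, -1.67, 0.36]
```

apply_moves --plan '[0.0365,-0.0185,0.0025,0,-1.7,0.4,0,0.0365,-0.0185,0.0015,0,-1.7,0.4,0,0.0365,-0.0185,0.0005,0,-1.7,0.4,0,0.036,-0.019,-0.0005,0,-1.7,0.4,0,0.036,-0.019,-0.0015,0,-1.7,0.4,0]'

```text
time_s: 0.6
position: [0.2903, -0.3989, 0.2428]
ee_rot: [[0.967, 0.211, -0.145], [0.208, -0.978, -0.034], [-0.149, 0.003, -0.989]]
wrist_force: [0.4, -0.6, -0.3]
width: 0.0857
gripper_force: 0.0
```

apply_moves --plan '[0.036,-0.0195,-0.0025,0,-1.7,0.4,0,0.0355,-0.0195,-0.0035,0,-1.7,0.4,0,0.0355,-0.02,-0.0045,0,-1.7,0.4,0,0.035,-0.02,-0.0055,0,-1.7,0.4,0,0.035,-0.0205,-0.0065,0,-1.7,0.4,0]'

```text
time_s: 1.1
position: [0.4453, -0.2661, 0.2277]
ee_rot: [[0.941, 0.178, -0.287], [0.167, -0.984, -0.062], [-0.294, 0.01, -0.956]]
wrist_force: [0.3, -1.3, -1.1]
width: 0.0855
gripper_force: 0.0
```

apply_moves --plan '[0.0345,-0.0205,-0.0075,0,-1.7,0.4,0,0.034,-0.0205,-0.0085,0,-1.7,0.4,0,0.034,-0.021,-0.0095,0,-1.7,0.4,0,0.0335,-0.021,-0.0105,0,-1.7,0.4,0,0.033,-0.0215,-0.0115,0,-1.7,0.4,0]'

```text
time_s: 1.6
position: [0.6007, -0.1344, 0.2115]
ee_rot: [[0.894, 0.146, -0.424], [0.122, -0.989, -0.083], [-0.431, 0.023, -0.902]]
wrist_force: [-0.0, -1.6, 0.1]
width: 0.0855
gripper_force: 0.0
```

```bash
cat > w.py <<'E'
from h import *
import sys
s=state();c=read_camera("wrist");n=sys.argv[1]
cv2.imwrite(f"pics/{n}.png",c["color"]);np.savez(f"{n}.npz",T=wristT(c,s),**c)
print(s["time_s"],np.round(s["position"],4),np.round(s["wrist_force"],1));plan(np.array([.5983,-.1328,.2167]),toolR(boxR(8.8,25)),1)
print(c["hand_eye"].round(3).tolist(),(c["z_map"]>0).mean())
E
python3 w.py w1
```

```text
1.6 [ 0.6007 -0.1344  0.2115] [-0.  -1.6  0.1]
[-0.0095, 0.0026, -0.0048] [0.9, 0.6, -0.62]
[[-0.001, -0.96, -0.281, 0.07], [1.0, -0.001, -0.001, -0.001], [0.001, -0.281, 0.96, -0.117], [0.0, 0.0, 0.0, 1.0]] 0.9961263020833333
```

View pics/w1.png

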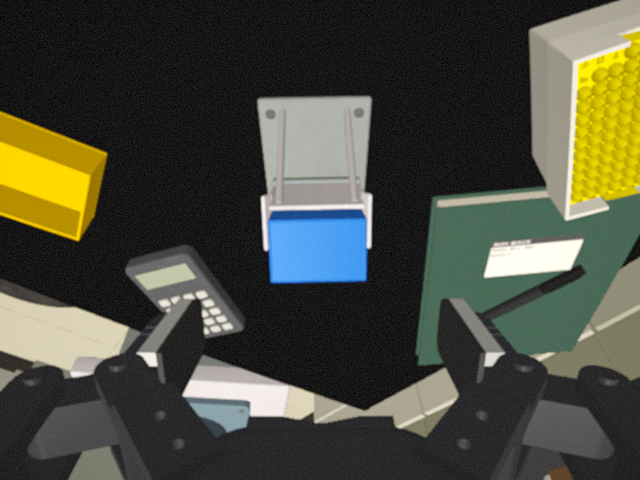

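The wrist view shows the box's blue top face as a clean rectangle, columns 270–366 and rows 210–282, between the cheeks. The stand base is behind it, with its back edge at row 97. I'll measure the face directly.

```bash
cat > m3.py <<'E'
from h import *
import sys
c=dict(np.load(sys.argv[1]));T=c["T"];P=pts(c,T);hsv=cv2.cvtColor(c["color"],cv2.COLOR_BGR2HSV)
m=((hsv[...,0]>100)&(hsv[...,0]<125)&(hsv[...,1]>150)).astype(np.uint8);m[320:]=0
k=cv2.connectedComponentsWithStats(m);i=1+np.argmax(k[2][1:,4]);q=(k[1]==i).astype(np.uint8)
r=cv2.minAreaRect(max(cv2.findContours(q,0,1)[0],key=cv2.contourArea));b=cv2.boxPoints(r)
print("px",b.round(1).tolist(),r)
Q=P[cv2.erode(q,np.ones((9,9)))>0];cen=Q.mean(0);n=np.linalg.svd(Q-cen,full_matrices=0)[2][2];n*=np.sign(n[2])
print("plane",cen.round(4),"n",n.round(3),"lean",np.degrees(np.arccos(n[2])).round(1),"az",np.degrees(np.arctan2(n[1],n[0])).round(1))
u=cv2.undistortPoints(b.reshape(-1,1,2).astype(float),c["intrinsics"],c["dist"]).reshape(-1,2)
ray=np.c_[u,np.ones(4)]@T[:3,:3].T;o=T[:3,3]
W=o+ray*(((cen-o)@n)/(ray@n))[:,None];print((W*1e3).round(1).tolist(),"centre",(W.mean(0)*1e3).round(1))
print("edges",[((W[i]-W[i-1])*1e3).round(1).tolist()+[round(float(np.linalg.norm(W[i]-W[i-1])*1e3),1)] for i in range(4)])
E
python3 m3.py w1.npz
```

```text
px [[266.1000061035156, 211.5], [367.1000061035156, 209.5], [368.6000061035156, 282.6000061035156], [267.6000061035156, 284.70001220703125]] ((317.3514709472656, 247.07296752929688), (73.18535614013672, 101.039794921875), 88.85424041748047)
plane [ 0.5569 -0.1405  0.1236] n [-0.497 -0.086  0.863] lean 30.3 az -170.2
[[603.6, -110.9, 153.4], [609.5, -153.9, 152.5], [466.3, -197.5, 65.7], [457.4, -113.5, 68.9]] centre [ 534.2 -144.   110.1]
edges [[146.2, 2.5, 84.4, 168.9], [5.9, -43.0, -0.9, 43.4], [-143.2, -43.5, -86.8, 173.0], [-8.9, 84.0, 3.2, 84.5]]
```

```bash
cat >> m3.py <<'E'
for r_ in range(200,292,6): print(r_,P[r_,318].round(4),q[r_,318],end="; ")
B=boxR(8.8,25);n=B[:,2];cen=np.array([.556,-.1400,.1243])
W=o+ray*(((cen-o)@n)/(ray@n))[:,None];print("\nKNOWN",(W*1e3).round(1).tolist(),"centre",(W.mean(0)*1e3).round(1))
print("edges",[((W[i]-W[i-1])*1e3).round(1).tolist()+[round(float(np.linalg.norm(W[i]-W[i-1])*1e3),1)] for i in range(4)])
E
python3 m3.py w1.npz
```

```text
px [[266.1000061035156, 211.5], [367.1000061035156, 209.5], [368.6000061035156, 282.6000061035156], [267.6000061035156, 284.70001220703125]] ((317.3514709472656, 247.07296752929688), (73.18535614013672, 101.039794921875), 88.85424041748047)
plane [ 0.5569 -0.1405  0.1236] n [-0.497 -0.086  0.863] lean 30.3 az -170.2
[[603.6, -110.9, 153.4], [609.5, -153.9, 152.5], [466.3, -197.5, 65.7], [457.4, -113.5, 68.9]] centre [ 534.2 -144.   110.1]
edges [[146.2, 2.5, 84.4, 168.9], [5.9, -43.0, -0.9, 43.4], [-143.2, -43.5, -86.8, 173.0], [-8.9, 84.0, 3.2, 84.5]]
200 [ 0.5597 -0.1409  0.0827] 0; 206 [ 0.564  -0.14    0.0946] 0; 212 [ 0.5647 -0.1398  0.1013] 1; 218 [ 0.5715 -0.1386  0.1152] 1; 224 [ 0.5692 -0.1389  0.1176] 1; 230 [ 0.5654 -0.1394  0.1184] 1; 236 [ 0.5628 -0.1397  0.1205] 1; 242 [ 0.5595 -0.1402  0.1218] 1; 248 [ 0.5557 -0.1407  0.1228] 1; 254 [ 0.5528 -0.1411  0.1248] 1; 260 [ 0.5495 -0.1415  0.1262] 1; 266 [ 0.5464 -0.1419  0.1281] 1; 272 [ 0.5439 -0.1422  0.1304] 1; 278 [ 0.5387 -0.143   0.1304] 1; 284 [ 0.3849 -0.1672  0.0004] 0; 290 [ 0.3757 -0.1684  0.001 ] 0; 
KNOWN [[572.1, -109.6, 114.7], [580.6, -164.7, 114.7], [541.5, -172.4, 133.3], [532.6, -114.1, 133.2]] centre [ 556.7 -140.2  124. ]
edges [[39.5, 4.4, -18.5, 43.9], [8.5, -55.1, 0.0, 55.8], [-39.1, -7.7, 18.6, 44.0], [-8.9, 58.4, -0.1, 59.0]]
```

```bash
python3 - <<'E'
from h import *
R=toolR(boxR(8.8,25));f=np.array([.555,-.1404,.1243]);Z=-R[:,2]
plan(f-.018*Z+.09*Z,R,1)
E
```

```text
[-0.01, 0.003, 0.0255] [0.9, 0.6, -0.62]
```

apply_moves --plan '[-0.005,0.0015,0.013,0.45,0.3,-0.3,0,-0.005,0.0015,0.0125,0.45,0.3,-0.3,0,0,0,0,0,0,0,0,0,0,0,0,0,0,0]'

```text
time_s: 2.05
position: [0.5804, -0.1421, 0.1934]
ee_rot: [[0.897, 0.148, -0.416], [0.133, -0.989, -0.066], [-0.421, 0.004, -0.907]]
wrist_force: [0.6, -0.2, 0.3]
width: 0.0856
gripper_force: 0.0
```

```bash
python3 - <<'E'
from h import *
s=state();c=read_camera("wrist");np.savez("w2.npz",T=wristT(c,s),**c)
R=toolR(boxR(8.8,25));f=np.array([.555,-.1404,.1243]);Z=-R[:,2]
print(s["position"],s["wrist_force"]);plan(f-.018*Z,R,1)
E
python3 m3.py w2.npz
```

```text
[ 0.58037703 -0.14214661  0.19338956] [ 0.61291957 -0.17923206  0.25899335]
[0.0062, -0.006, 0.0917] [0.12, -0.17, -0.35]
px [[255.0, 284.0], [255.0, 203.0], [368.0, 203.0], [368.0, 284.0]] ((311.5, 243.5), (112.99998474121094, 80.99998474121094), -0.0)
plane [ 0.5576 -0.1421  0.1234] n [-0.495  0.066  0.866] lean 30.0 az 172.4
[[445.1, -108.7, 56.6], [591.1, -112.9, 140.3], [606.3, -155.3, 152.2], [496.7, -186.2, 91.9]] centre [ 534.8 -140.8  110.2]
edges [[-51.6, 77.4, -35.4, 99.5], [146.0, -4.2, 83.8, 168.3], [15.2, -42.3, 11.9, 46.5], [-109.5, -30.9, -60.3, 128.8]]
200 [ 0.5617 -0.143   0.0931] 0; 206 [ 0.5677 -0.1421  0.1065] 1; 212 [ 0.5712 -0.1416  0.116 ] 1; 218 [ 0.5686 -0.142   0.1174] 1; 224 [ 0.5656 -0.1424  0.1184] 1; 230 [ 0.5631 -0.1428  0.12  ] 1; 236 [ 0.5612 -0.1431  0.1223] 1; 242 [ 0.5567 -0.1437  0.1217] 1; 248 [ 0.5547 -0.144   0.124 ] 1; 254 [ 0.5522 -0.1444  0.1258] 1; 260 [ 0.5493 -0.1448  0.1271] 1; 266 [ 0.5466 -0.1452  0.1287] 1; 272 [ 0.5423 -0.1458  0.1287] 1; 278 [ 0.5414 -0.146   0.132 ] 1; 284 [ 3.891e-01 -1.678e-01 -1.000e-04] 0; 290 [ 0.38   -0.1691 -0.    ] 0; 
KNOWN [[533.2, -114.4, 133.0], [571.6, -110.7, 115.0], [579.6, -164.9, 115.2], [541.7, -171.9, 133.2]] centre [ 556.5 -140.5  124.1]
edges [[-8.5, 57.5, -0.2, 58.2], [38.4, 3.6, -18.0, 42.5], [8.0, -54.2, 0.2, 54.8], [-37.9, -7.0, 18.0, 42.5]]
```

apply_moves --plan '[0.006,-0.006,0.01,0.1,-0.2,-0.3,0,0,0,0.02,0,0,0,0,0,0,0.02,0,0,0,0,0,0,0.02,0,0,0,0,0,0,0.02,0,0,0,0]'

```text
time_s: 2.6
position: [0.5473, -0.1406, 0.1083]
ee_rot: [[0.895, 0.153, -0.418], [0.139, -0.988, -0.065], [-0.423, 0.0, -0.906]]
wrist_force: [0.2, -1.1, 0.2]
width: 0.0856
gripper_force: 0.0
```

apply_moves --plan '[0,0,0.002,0,0,0,0,0,0,0,0,0,0,0,0,0,0,0,0,0,0]'

```text
time_s: 2.9
position: [0.5476, -0.1413, 0.1084]
ee_rot: [[0.896, 0.153, -0.417], [0.138, -0.988, -0.066], [-0.422, 0.001, -0.907]]
wrist_force: [-0.4, -0.4, 0.9]
width: 0.0855
gripper_force: 0.0
```

```bash
python3 - <<'E'
from h import *
s=state();R=toolR(boxR(8.8,25));f=np.array([.555,-.1404,.1243]);Z=-R[:,2]
print(s["position"],s["wrist_force"]);plan(f-.018*Z,R,1)
E
```

```text
[ 0.54761616 -0.14131805  0.10841329] [-0.36371334 -0.42179347  0.91797559]
[0.0, 0.0002, 0.0005] [0.07, -0.04, -0.03]
```

apply_moves --plan '[0,0,0,0,0,0,0.3,0,0,0,0,0,0,0.4,0,0,0,0,0,0,1,0,0,0,0,0,0,1,0,0,0,0,0,0,1]' --newtons 45

```text
time_s: 3.4
position: [0.5473, -0.1416, 0.1084]
ee_rot: [[0.896, 0.153, -0.417], [0.138, -0.988, -0.066], [-0.422, 0.001, -0.907]]
wrist_force: [3.0, -0.6, 5.5]
width: 0.0556
gripper_force: 47.6
```

apply_moves --plan '[0,0,0,0,0,0,1,0,0,0,0,0,0,1,0,0,0,0,0,0,1]'

```text
time_s: 3.7
position: [0.5473, -0.1415, 0.1084]
ee_rot: [[0.896, 0.153, -0.417], [0.138, -0.988, -0.066], [-0.422, 0.001, -0.907]]
wrist_force: [2.2, 0.2, 5.5]
width: 0.0557
gripper_force: 47.6
```

apply_moves --plan '[0,0,-0.01,0,0,0,1,0,0,-0.02,0,0,0,1,0,0,-0.025,0,0,0,1,0,0,-0.025,0,0,0,1,0,0,-0.025,0,0,0,1]'

```text
time_s: 4.2
position: [0.5906, -0.1341, 0.2032]
ee_rot: [[0.895, 0.153, -0.42], [0.138, -0.988, -0.064], [-0.425, -0.001, -0.905]]
wrist_force: [1.2, 0.5, -2.4]
width: 0.0554
gripper_force: 47.9
```

apply_moves --plan '[0,0,-0.015,0,0,0,1,0,0,0,0,0,0,1,0,0,0,0,0,0,1,0,0,0,0,0,0,1]'

```text
time_s: 4.6
position: [0.5959, -0.1333, 0.2148]
ee_rot: [[0.894, 0.153, -0.421], [0.139, -0.988, -0.064], [-0.426, -0.001, -0.905]]
wrist_force: [0.3, -0.0, -1.2]
width: 0.0554
gripper_force: 48.0
```

```bash
cat >>h.py <<'E'
def tcp(lip,B): return np.array(lip)+B@np.array([.019,0,.064])
E
python3 - <<'E'
from h import *
c=read_camera("side");cv2.imwrite("pics/s1.png",cv2.resize(c["color"][150:350,180:420],(720,600)))
B=boxR(-20,10);p2=tcp([.528,.086,.13],B);print(p2)
plan(p2,toolR(B),9)
B3=boxR(-20,-5);p3=tcp([.528,.086,.075],B3);print(p3);plan(p3,toolR(B3),4,p2,toolR(B))
E
```

```text
[0.55602617 0.07579931 0.18972838]
[0.0004, -0.0236, 0.0029] [0.96, 1.66, 3.06]
[-0.0009, -0.0236, 0.0033] [0.96, 1.66, 3.06]
[-0.0023, -0.0234, 0.0036] [0.96, 1.66, 3.06]
[-0.0036, -0.0232, 0.004] [0.96, 1.66, 3.06]
[-0.005, -0.0229, 0.0042] [0.96, 1.66, 3.06]
[-0.0063, -0.0225, 0.0044] [0.96, 1.66, 3.06]
[-0.0076, -0.0221, 0.0046] [0.96, 1.66, 3.06]
[-0.0089, -0.0216, 0.0047] [0.96, 1.66, 3.06]
[-0.0102, -0.021, 0.0048] [0.96, 1.66, 3.06]
[0.54054464 0.08143412 0.14041242]
[-0.0019, 0.0, 0.0129] [-0.0, 3.75, -0.0]
[-0.0028, 0.0, 0.0127] [-0.0, 3.75, -0.0]
[-0.0036, 0.0, 0.0125] [-0.0, 3.75, -0.0]
[-0.0044, 0.0, 0.0122] [-0.0, 3.75, -0.0]
```

View pics/s1.png

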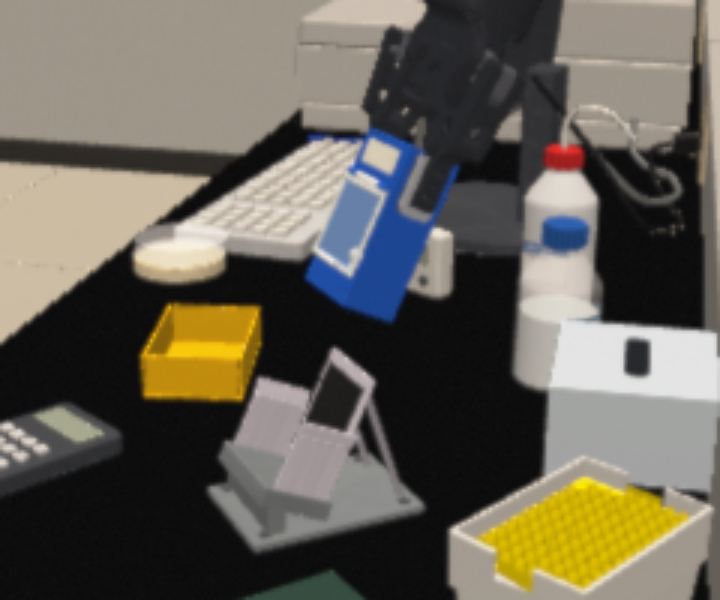

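The side view shows the box held clear of the stand at (380,230), with its lid shut. The tray is undisturbed at (200,350).

apply_moves --plan '[0.0005,-0.0235,0.003,1,1.65,3.05,1,-0.001,-0.0235,0.0035,1,1.65,3.05,1,-0.0025,-0.0235,0.0035,1,1.65,3.05,1,-0.0035,-0.023,0.004,1,1.65,3.05,1,-0.005,-0.023,0.004,1,1.65,3.05,1]'

```text
time_s: 5.15
position: [0.5735, -0.0169, 0.2014]
ee_rot: [[0.949, -0.129, -0.287], [-0.127, -0.992, 0.024], [-0.287, 0.014, -0.958]]
wrist_force: [-0.2, 0.4, -2.1]
width: 0.0558
gripper_force: 48.1
```

apply_moves --plan '[-0.0065,-0.0225,0.0045,1,1.65,3.05,1,-0.0075,-0.022,0.0045,1,1.65,3.05,1,-0.009,-0.0215,0.0045,1,1.65,3.05,1,-0.01,-0.021,0.005,1,1.65,3.05,1,0,0,0,0,0,0,1]'

```text
time_s: 5.65
position: [0.5544, 0.0777, 0.1909]
ee_rot: [[0.926, -0.341, -0.163], [-0.335, -0.94, 0.065], [-0.176, -0.006, -0.984]]
wrist_force: [-0.7, -0.4, -2.0]
width: 0.0555
gripper_force: 48.2
```

```bash
cat > look.py <<'E'
from h import *
# tray rim fit from top camera, excluding nothing
c=read_camera("top");np.savez("t1.npz",**c);P=pts(c);hsv=cv2.cvtColor(c["color"],cv2.COLOR_BGR2HSV)
s=state();print(s["time_s"],np.round(s["position"],4))
B=boxR(-20,-5);p=tcp([.528,.086,.075],B);plan(p,toolR(B),4)
for a in(-25,-45):
    B2=boxR(-20,a);p2=tcp([.528,.086,.075],B2);print(a);plan(p2,toolR(B2),5,p,toolR(B));p,B=p2,B2
E
python3 look.py
```

```text
5.7 [0.5552 0.0762 0.191 ]
[-0.0016, 0.0001, 0.0131] [-0.06, 3.77, 0.03]
[-0.0025, 0.0001, 0.013] [-0.06, 3.77, 0.03]
[-0.0033, 0.0001, 0.0128] [-0.06, 3.77, 0.03]
[-0.0042, 0.0, 0.0126] [-0.06, 3.77, 0.03]
-25
[-0.0046, -0.0, -0.0005] [-0.0, 4.0, 0.0]
[-0.0046, -0.0, -0.0008] [-0.0, 4.0, 0.0]
[-0.0045, -0.0, -0.0012] [-0.0, 4.0, 0.0]
[-0.0044, -0.0, -0.0015] [-0.0, 4.0, 0.0]
[-0.0043, -0.0, -0.0018] [-0.0, 4.0, 0.0]
-45
[-0.0046, 0.0, -0.0005] [0.0, 4.0, 0.0]
[-0.0046, 0.0, -0.0008] [0.0, 4.0, 0.0]
[-0.0045, 0.0, -0.0012] [0.0, 4.0, 0.0]
[-0.0044, 0.0, -0.0015] [0.0, 4.0, 0.0]
[-0.0043, 0.0, -0.0018] [0.0, 4.0, 0.0]
```

apply_moves --plan '[-0.0015,0,0.013,0,3.75,0,1,-0.0025,0,0.013,0,3.75,0,1,-0.0035,0,0.013,0,3.75,0,1,-0.004,0,0.0125,0,3.75,0,1,0,0,0,0,0,0,1]'

```text
time_s: 6.2
position: [0.5389, 0.0806, 0.1387]
ee_rot: [[0.937, -0.341, 0.078], [-0.34, -0.94, -0.026], [0.082, -0.003, -0.997]]
wrist_force: [-0.9, 0.4, -1.3]
width: 0.0557
gripper_force: 48.4
```

apply_moves --plan '[-0.0045,0,-0.0005,0,4,0,1,-0.0045,0,-0.001,0,4,0,1,-0.0045,0,-0.001,0,4,0,1,-0.0045,0,-0.0015,0,4,0,1,-0.0045,0,-0.002,0,4,0,1]'

```text
time_s: 6.7
position: [0.5216, 0.0877, 0.1425]
ee_rot: [[0.849, -0.344, 0.401], [-0.313, -0.939, -0.142], [0.425, -0.005, -0.905]]
wrist_force: [-0.5, -0.4, -2.0]
width: 0.0561
gripper_force: 48.5
```

```bash
python3 - <<'E'
from h import *
s=state();c=read_camera("side");cv2.imwrite("pics/s2.png",cv2.resize(c["color"][180:320,180:348],(720,600)))
for a in(-25,-45):
    B=boxR(-20,a);print(a);plan(tcp([.528,.086,.075],B),toolR(B),1 if a>-30 else 5)
E
```

```text
-25
[-0.0001, -0.0011, -0.0001] [-0.14, -0.12, -0.15]
-45
[-0.0046, -0.0002, -0.0006] [-0.02, 3.98, -0.03]
[-0.0046, -0.0002, -0.0009] [-0.02, 3.98, -0.03]
[-0.0045, -0.0002, -0.0012] [-0.02, 3.98, -0.03]
[-0.0044, -0.0002, -0.0015] [-0.02, 3.98, -0.03]
[-0.0043, -0.0002, -0.0018] [-0.02, 3.98, -0.03]
```

View pics/s2.png

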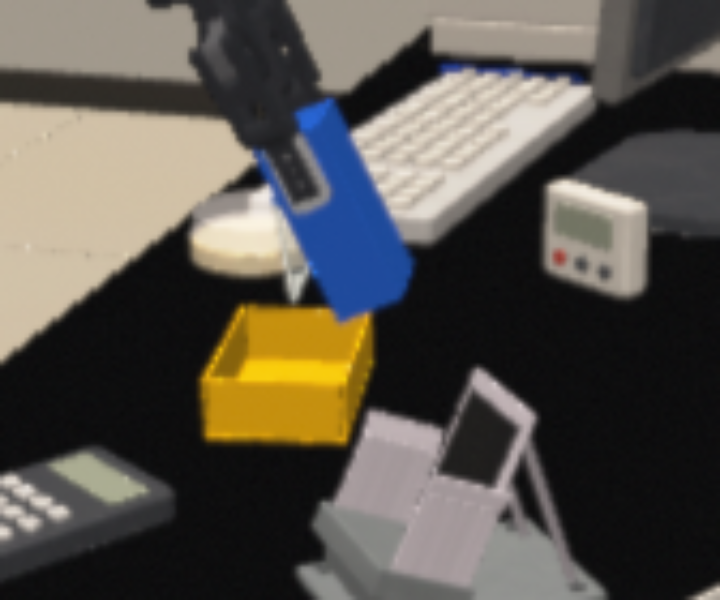

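The lid hangs open at (295,275) over the tray, and no bars have come out yet. I'll tilt on to 45°.

apply_moves --plan '[-0.0045,0,-0.0005,0,4,0,1,-0.0045,0,-0.001,0,4,0,1,-0.0045,0,-0.001,0,4,0,1,-0.0045,0,-0.0015,0,4,0,1,-0.0045,0,-0.002,0,4,0,1]'

```text
time_s: 7.25
position: [0.5078, 0.0749, 0.1556]
ee_rot: [[0.717, -0.325, 0.617], [-0.241, -0.946, -0.218], [0.654, 0.007, -0.756]]
wrist_force: [10.2, -5.3, 8.3]
width: 0.0553
gripper_force: 48.7
```

apply_moves --plan '[0,0,0,0,0,0,1,0,0,0,0,0,0,1,0,0,0,0,0,0,1,0,0,0,0,0,0,1,0,0,0,0,0,0,1]'

```text
time_s: 7.75
position: [0.5074, 0.0754, 0.156]
ee_rot: [[0.716, -0.324, 0.618], [-0.241, -0.946, -0.216], [0.655, 0.005, -0.756]]
wrist_force: [0.3, 0.2, -1.4]
width: 0.0552
gripper_force: 48.6
```

apply_moves --plan '[0,0,0,0,0,0,1,0,0,0,0,0,0,1,0,0,0,0,0,0,1,0,0,0,0,0,0,1,0,0,0,0,0,0,1]'

```text
time_s: 8.25
position: [0.5069, 0.0754, 0.1559]
ee_rot: [[0.716, -0.324, 0.618], [-0.242, -0.946, -0.215], [0.654, 0.005, -0.756]]
wrist_force: [-0.5, -0.9, -1.3]
width: 0.0558
gripper_force: 48.6
```

```bash
python3 - <<'E'
from h import *
s=state();c=read_camera("side");w=read_camera("top")
a=cv2.resize(c["color"][200:300,200:300],(400,500));b=cv2.resize(w["color"][255:335,210:290],(400,500),interpolation=3)
cv2.imwrite("pics/s3.png",cv2.hconcat([a,b]))
B=boxR(-20,-45);plan(tcp([.528,.086,.075],B),toolR(B),1)
E
```

```text
[-0.0261, -0.0176, 0.0068] [-0.56, 4.12, 1.0]
```

View pics/s3.png

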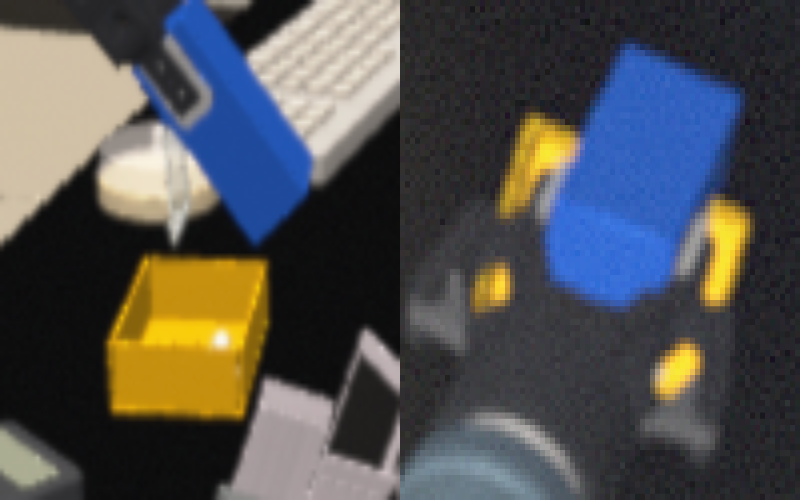

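The side view shows the lid hanging at (175,220) and one white bar end in the tray at (220,340). The top view is blocked by the gripper. The arm stopped short of the commanded pose, so I'll check the joints.

```bash
python3 - <<'E'
from h import *
s=state();print(np.round(s["joint_positions"],3),np.round(s["effort"],1),s["time_s"])
R=np.array(s["ee_rot"]);B=R@np.diag([1,-1,-1.]);lip=np.array(s["position"])-B@np.array([.019,0,.064])
d=lip[:2]-[.511,.092];a=np.radians(-20);print("lip",lip,"in tray",d@[np.cos(a),np.sin(a)],d@[-np.sin(a),np.cos(a)],"x elev",np.degrees(np.arcsin(B[2,0])))
c=read_camera("side");P=pts(c);hsv=cv2.cvtColor(c["color"],cv2.COLOR_BGR2HSV)
ye=(c["z_map"]>0)&(hsv[...,0]>18)&(hsv[...,0]<34)&(hsv[...,1]>180)&(P[...,1]>.0)&(P[...,0]<.6)&(P[...,2]>.026)&(P[...,2]<.045)
print(cv2.minAreaRect((P[ye][:,:2]*1000).astype(np.float32)))
E
```

```text
[ 0.114  0.121  2.249 -1.219  0.308  3.116] [  0.  -29.8 -22.4  -1.3  -0.1  -0. ] 8.35
lip [0.53285973 0.066223   0.09515899] in tray 0.029357685184023583 -0.016745990334345116 x elev 40.8815996003839
((508.8928527832031, 92.78817749023438), (117.56173706054688, 76.07547760009766), 69.6092300415039)
```

```bash
cat > bars.py <<'E'
from h import *
F=[]
for n in("side","top","wrist"):
    s=state();c=read_camera(n);F.append(s["wrist_force"]);P=pts(c,wristT(c,s) if n=="wrist" else None);hsv=cv2.cvtColor(c["color"],cv2.COLOR_BGR2HSV)
    d=P[...,:2]-np.array([.511,.092]);a=np.radians(-20)
    x=d@[np.cos(a),np.sin(a)];y=d@[-np.sin(a),np.cos(a)]
    m=(c["z_map"]>0)&(abs(x)<.042)&(abs(y)<.06)&(P[...,2]<.045)&(hsv[...,1]<90)&(hsv[...,2]>120)
    k=cv2.connectedComponentsWithStats(m.astype(np.uint8))
    for i in range(1,k[0]):
        if k[2][i,4]>=4: q=k[1]==i;print(n,k[2][i],"tray xyz mm",(x[q].mean()*1e3).round(),(y[q].mean()*1e3).round(),(P[q][:,2].mean()*1e3).round())
for _ in range(10): read_camera("wrist");F.append(state()["wrist_force"])
print("F",np.mean(F,0).round(2),np.std(F,0).round(2),state()["time_s"])
np.savez("last.npz",**{n:read_camera(n)["color"] for n in("wrist","top","side")})
E
python3 bars.py
```

```text
side [253 266   4   3   8] tray xyz mm 16.0 -12.0 23.0
wrist [240 419   7   1   7] tray xyz mm -28.0 33.0 2.0
wrist [309 421  24   2  38] tray xyz mm -28.0 -18.0 9.0
F [ 0.06  0.14 -1.11] [0.32 0.51 0.35] 9.05
```

```bash
python3 - <<'E'
from h import *
s=state();p=np.array(s["position"]);B=boxR(-20,-36)
plan(p+[0.0,0,.05],toolR(B),3); print(); plan(p+[0,-.075,.05],toolR(B),4,p+[0,0,.05],toolR(B))
E
```

```text
[0.0109, 0.0001, -0.0126] [-0.16, -1.63, 0.35]
[0.0105, 0.0, -0.0129] [-0.16, -1.63, 0.35]
[0.0102, 0.0, -0.0132] [-0.16, -1.63, 0.35]

[0.0052, 0.0176, 0.0038] [0.0, 0.0, 0.0]
[0.0052, 0.0176, 0.0038] [0.0, 0.0, 0.0]
[0.0052, 0.0176, 0.0038] [0.0, 0.0, 0.0]
[0.0052, 0.0176, 0.0038] [0.0, 0.0, 0.0]
```

apply_moves --plan '[0.011,0,-0.0125,0,-1.6,0.3,1,0.0105,0,-0.013,0,-1.6,0.3,1,0.01,0,-0.013,0,-1.6,0.3,1,0,0,0,0,0,0,1]'

```text
time_s: 9.6
position: [0.509, 0.0745, 0.2033]
ee_rot: [[0.751, -0.338, 0.568], [-0.272, -0.941, -0.2], [0.602, -0.005, -0.798]]
wrist_force: [1.0, -1.1, -1.7]
width: 0.0554
gripper_force: 48.8
```

apply_moves --plan '[0.005,0.0175,0.004,0,0,0,1,0.005,0.0175,0.004,0,0,0,1,0.005,0.0175,0.004,0,0,0,1,0.005,0.0175,0.004,0,0,0,1,0,0,0,0,0,0,1]'

```text
time_s: 10.1
position: [0.5065, -0.0021, 0.198]
ee_rot: [[0.754, -0.34, 0.561], [-0.273, -0.94, -0.203], [0.597, 0.0, -0.802]]
wrist_force: [-0.7, -1.2, -0.7]
width: 0.0557
gripper_force: 48.8
```

```bash
python3 bars.py; python3 - <<'E'
from h import *
s=state();print(np.round(s["joint_positions"],2));d=np.load("last.npz")
a=cv2.resize(d["top"][255:335,210:290],(400,500),interpolation=3);b=cv2.resize(d["wrist"],(400,300))
cv2.imwrite("pics/s4.png",cv2.hconcat([a,cv2.copyMakeBorder(b,0,200,0,0,0)]))
E
```

```text
side [253 266   4   3   8] tray xyz mm 16.0 -12.0 23.0
top [262 295   4   4  14] tray xyz mm 11.0 -24.0 10.0
top [248 304  10  10  73] tray xyz mm -25.0 -10.0 13.0
wrist [240 419   7   1   7] tray xyz mm -16.0 -29.0 2.0
wrist [240 422   7   6  26] tray xyz mm -19.0 -31.0 10.0
F [-0.01  0.07 -1.07] [0.72 0.49 0.41] 10.75
[-0.14 -0.01  2.19 -0.35  0.35  2.07]
```

View pics/s4.png

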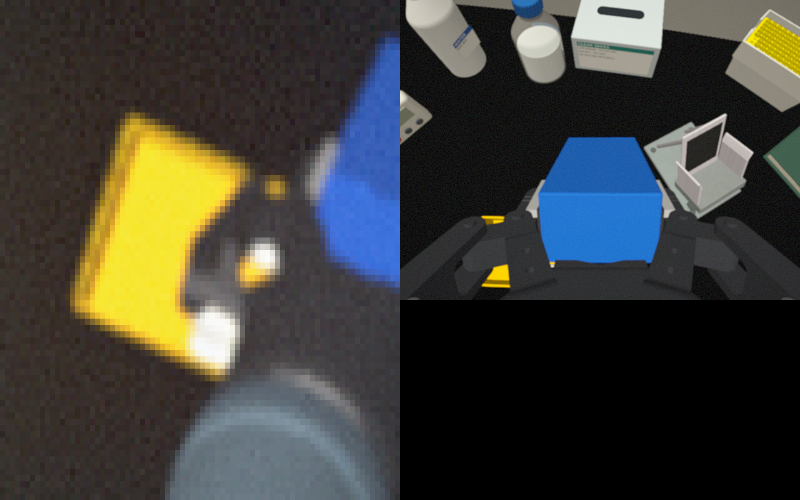

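The top view shows a cluster of white bars in the tray at (215,335) and another at (265,255). The rest is hidden by the gripper. The wrist force has dropped by about the bars' weight, so I'll move clear and count them.

apply_moves --plan '[0.016,0.0125,-0.009,0,0,0,1,0.016,0.0125,-0.009,0,0,0,1,0.016,0.0125,-0.009,0,0,0,1,0.016,0.0125,-0.009,0,0,0,1,0,0,0,0,0,0,1]'

```text
time_s: 11.4
position: [0.5204, -0.0594, 0.2696]
ee_rot: [[0.75, -0.339, 0.568], [-0.271, -0.941, -0.203], [0.603, -0.001, -0.798]]
wrist_force: [1.5, -0.4, -1.1]
width: 0.0553
gripper_force: 48.8
```

```bash
python3 bars.py; python3 - <<'E'
from h import *
d=np.load("last.npz")
cv2.imwrite("pics/s5.png",cv2.resize(d["top"][270:330,220:285],(650,600),interpolation=2))
E
```

```text
side [253 266   4   3   8] tray xyz mm 16.0 -13.0 23.0
top [254 287  18  12 158] tray xyz mm 20.0 -19.0 13.0
top [248 304  15  12 135] tray xyz mm -25.0 -16.0 13.0
wrist [163 449  14  24 213] tray xyz mm -26.0 -4.0 11.0
F [ 0.15 -0.13 -1.49] [0.43 0.45 0.48] 12.05
```

View pics/s5.png

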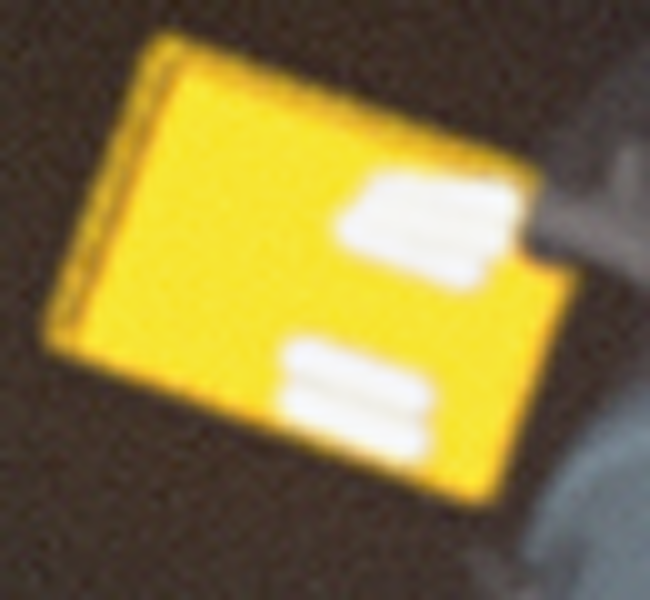

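The tray holds all five bars: a pair at (355,400) and three side by side at (435,230). Now I'll return the box to the stand.

```bash
cat > back.py <<'E'
from h import *
import sys
U,_,V=np.linalg.svd(np.array([[0.896,0.153,-0.417],[0.138,-0.988,-0.066],[-0.422,0.001,-0.907]]));RG=U@V
PG=np.array([.5473,-.1415,.1084])
print(np.round(state()["joint_positions"],2));plan(PG-float(sys.argv[1])*RG[:,2],RG,int(sys.argv[2]))
E
python3 back.py .16 15
```

```text
[-0.31 -0.1   2.08 -0.03  0.52  1.63]
[0.0056, 0.0025, 0.0053] [0.2, -4.03, -1.98]
[0.0059, 0.0027, 0.0048] [0.2, -4.03, -1.98]
[0.0061, 0.0029, 0.0044] [0.2, -4.03, -1.98]
[0.0063, 0.0031, 0.004] [0.2, -4.03, -1.98]
[0.0064, 0.0034, 0.0035] [0.2, -4.03, -1.98]
[0.0066, 0.0036, 0.003] [0.2, -4.03, -1.98]
[0.0066, 0.0039, 0.0026] [0.2, -4.03, -1.98]
[0.0066, 0.0041, 0.0021] [0.2, -4.03, -1.98]
[0.0066, 0.0043, 0.0016] [0.2, -4.03, -1.98]
[0.0066, 0.0046, 0.0011] [0.2, -4.03, -1.98]
[0.0065, 0.0048, 0.0006] [0.2, -4.03, -1.98]
[0.0063, 0.005, 0.0002] [0.2, -4.03, -1.98]
[0.0062, 0.0052, -0.0003] [0.2, -4.03, -1.98]
[0.0059, 0.0054, -0.0007] [0.2, -4.03, -1.98]
[0.0057, 0.0056, -0.0011] [0.2, -4.03, -1.98]
```

apply_moves --plan '[0.0055,0.0025,0.0055,0.2,-4,-2,1,0.006,0.0025,0.005,0.2,-4,-2,1,0.006,0.003,0.0045,0.2,-4,-2,1,0.0065,0.003,0.004,0.2,-4,-2,1,0.0065,0.0035,0.0035,0.2,-4,-2,1]'

```text
time_s: 12.7
position: [0.5513, -0.0824, 0.262]
ee_rot: [[0.947, -0.178, 0.266], [-0.154, -0.982, -0.108], [0.28, 0.061, -0.958]]
wrist_force: [0.4, -0.0, -2.1]
width: 0.0556
gripper_force: 48.8
```

apply_moves --plan '[0.0065,0.0035,0.003,0.2,-4,-2,1,0.0065,0.004,0.0025,0.2,-4,-2,1,0.0065,0.004,0.002,0.2,-4,-2,1,0.0065,0.0045,0.0015,0.2,-4,-2,1,0.0065,0.0045,0.001,0.2,-4,-2,1]'

```text
time_s: 13.2
position: [0.5828, -0.107, 0.2579]
ee_rot: [[0.997, -0.005, -0.076], [-0.009, -0.998, -0.062], [-0.076, 0.062, -0.995]]
wrist_force: [0.7, 0.2, -1.3]
width: 0.0556
gripper_force: 48.8
```

apply_moves --plan '[0.0065,0.005,0.0005,0.2,-4,-2,1,0.0065,0.005,0,0.2,-4,-2,1,0.006,0.005,-0.0005,0.2,-4,-2,1,0.006,0.0055,-0.0005,0.2,-4,-2,1,0.0055,0.0055,-0.001,0.2,-4,-2,1]'

```text
time_s: 13.7
position: [0.6148, -0.1312, 0.2537]
ee_rot: [[0.897, 0.158, -0.412], [0.143, -0.987, -0.068], [-0.418, 0.002, -0.909]]
wrist_force: [0.3, -0.3, -1.5]
width: 0.0557
gripper_force: 48.8
```

apply_moves --plan '[0,0,0,0,0,0,1,0,0,0,0,0,0,1]'

```text
time_s: 13.9
position: [0.6143, -0.1307, 0.2527]
ee_rot: [[0.898, 0.157, -0.411], [0.142, -0.988, -0.067], [-0.416, 0.002, -0.909]]
wrist_force: [-0.4, -0.8, -0.9]
width: 0.0555
gripper_force: 48.7
```

```bash
python3 back.py .12 1
```

```text
[-0.29  0.66  0.98 -0.19  1.88  1.1 ]
[-0.0009, 0.0001, 0.0395] [0.13, -0.37, 0.19]
```

apply_moves --plan '[-0.001,0,0.0135,0.1,-0.3,0.2,1,0,0,0.013,0,0,0,1,0,0,0.013,0,0,0,1,0,0,0,0,0,0,1]'

```text
time_s: 14.3
position: [0.5952, -0.1332, 0.2184]
ee_rot: [[0.896, 0.153, -0.416], [0.138, -0.988, -0.066], [-0.421, 0.001, -0.907]]
wrist_force: [-0.3, 0.5, -1.2]
width: 0.0554
gripper_force: 48.8
```

```bash
python3 back.py .0 1; python3 - <<'E'
from h import *
c=read_camera("side");b=cv2.resize(c["color"][150:350,180:420],(720,600));cv2.imwrite("pics/s6.png",b)
for im in(cv2.imread("pics/s1.png"),b):
    h=cv2.cvtColor(im,cv2.COLOR_BGR2HSV);m=((h[...,0]>100)&(h[...,0]<125)&(h[...,1]>150)).astype(np.uint8);m[:100]=0
    k=cv2.connectedComponentsWithStats(m);i=1+np.argmax(k[2][1:,4]);q=(k[1]==i).astype(np.uint8)
    M=cv2.moments(q,True);print(k[2][i],k[3][i],np.degrees(.5*np.arctan2(2*M["mu11"],M["mu20"]-M["mu02"])))
E
```

```text
[-0.3   0.65  1.09 -0.19  1.79  1.11]
[0.0023, 0.0008, 0.1202] [0.0, -0.04, -0.01]
[ 302  128  158  197 8895] [380.65407532 248.97121979] -68.13407192882335
[ 302  124  158  196 8917] [380.5367276  244.23281373] -67.10887797761683
```

apply_moves --plan '[0.002,0.001,0.01,0,0,0,1,0,0,0.02,0,0,0,1,0,0,0.02,0,0,0,1,0,0,0.02,0,0,0,1,0,0,0,0,0,0,1]'

```text
time_s: 14.85
position: [0.5685, -0.1388, 0.1542]
ee_rot: [[0.896, 0.153, -0.416], [0.138, -0.988, -0.066], [-0.421, 0.002, -0.907]]
wrist_force: [0.7, 1.0, -0.9]
width: 0.0551
gripper_force: 50.8
```

```bash
python3 back.py .0 1
```

```text
[-0.32  0.65  1.25 -0.2   1.63  1.12]
[-0.0001, -0.0007, 0.0505] [0.04, -0.04, -0.0]
```

apply_moves --plan '[0,-0.0005,0.015,0,0,0,1,0,0,0.015,0,0,0,1,0,0,0.012,0,0,0,1,0,0,0.004,0,0,0,1,0,0,0,0,0,0,1]'

```text
time_s: 15.35
position: [0.5498, -0.1414, 0.112]
ee_rot: [[0.896, 0.153, -0.417], [0.139, -0.988, -0.066], [-0.423, 0.001, -0.906]]
wrist_force: [-3.2, 0.2, -1.7]
width: 0.0556
gripper_force: 50.8
```

```bash
python3 back.py .0 1
```

```text
[-0.33  0.66  1.34 -0.2   1.53  1.13]
[-0.0007, -0.0003, 0.0043] [-0.0, 0.04, 0.02]
```

apply_moves --plan '[-0.0005,0,0.002,0,0,0,1,0,0,0.0015,0,0,0,1,0,0,0,0,0,0,1]'

```text
time_s: 15.65
position: [0.5487, -0.1419, 0.1099]
ee_rot: [[0.897, 0.154, -0.415], [0.138, -0.988, -0.067], [-0.421, 0.003, -0.907]]
wrist_force: [-2.2, -0.2, 0.5]
width: 0.0554
gripper_force: 51.0
```

```bash
python3 back.py .0 1
```

```text
[-0.33  0.66  1.35 -0.2   1.52  1.13]
[-0.0006, -0.0006, 0.0019] [0.08, -0.09, 0.01]
```

apply_moves --plan '[-0.0005,-0.0005,0.0015,0,0,0,1,0,0,0,0,0,0,1,0,0,0,0,0,0,0.6,0,0,0,0,0,0,0.3,0,0,0,0,0,0,0]'

```text
time_s: 16.15
position: [0.5475, -0.1414, 0.1085]
ee_rot: [[0.897, 0.154, -0.415], [0.139, -0.988, -0.067], [-0.421, 0.002, -0.907]]
wrist_force: [0.2, -0.0, 1.3]
width: 0.0727
gripper_force: 0.0
```

apply_moves --plan '[0,0,0,0,0,0,0,0,0,0,0,0,0,0,0,0,0,0,0,0,0]'

```text
time_s: 16.45
position: [0.5473, -0.1414, 0.1084]
ee_rot: [[0.896, 0.154, -0.416], [0.139, -0.988, -0.066], [-0.421, 0.002, -0.907]]
wrist_force: [-0.2, 0.4, 0.0]
width: 0.0853
gripper_force: 0.0
```

Back out to the earlier view pose and compare with w2.

apply_moves --plan '[0,0,-0.015,0,0,0,0,0,0,-0.025,0,0,0,0,0,0,-0.025,0,0,0,0,0,0,-0.025,0,0,0,0,0,0,0,0,0,0,0]'

```text
time_s: 16.95
position: [0.587, -0.1358, 0.1932]
ee_rot: [[0.899, 0.154, -0.41], [0.138, -0.988, -0.069], [-0.416, 0.005, -0.91]]
wrist_force: [0.0, -0.2, -0.3]
width: 0.0853
gripper_force: 0.0
```

apply_moves --plan '[0,0,-0.03,0,0,0,0,0,0,-0.03,0,0,0,0,0,0,-0.03,0,0,0,0,0,0,0,0,0,0,0,0,0,0,0,0,0,0]'

```text
time_s: 17.45
position: [0.622, -0.1295, 0.2709]
ee_rot: [[0.896, 0.154, -0.416], [0.139, -0.988, -0.066], [-0.421, 0.002, -0.907]]
wrist_force: [-0.5, 0.1, -0.1]
width: 0.0855
gripper_force: 0.0
```

```bash
python3 - <<'E'
from h import *
s=state();c=read_camera("wrist");np.savez("w3.npz",T=wristT(c,s),**c)
a=read_camera("side");np.savez("side1.npz",**a)
o=np.load("side0.npz")["color"]
for im in(o,a["color"]):
    h=cv2.cvtColor(im,cv2.COLOR_BGR2HSV);m=((h[...,0]>100)&(h[...,0]<125)&(h[...,1]>150)).astype(np.uint8);m[:240]=0;m[:,:240]=0;m[:,330:]=0
    k=cv2.connectedComponentsWithStats(m);i=1+np.argmax(k[2][1:,4]);print(k[2][i],k[3][i])
cv2.imwrite("pics/end.png",cv2.hconcat([cv2.resize(x[230:340,220:330],(400,400),interpolation=2) for x in(o,a["color"])]))
E
python3 m3.py w3.npz | tail -2
```

```text
[260 249  49  61 916] [288.72161572 274.4639738 ]
[260 249  49  61 919] [288.33188248 274.37323177]
KNOWN [[569.3, -107.4, 115.8], [578.0, -163.7, 115.9], [540.4, -170.6, 133.7], [531.5, -112.0, 133.6]] centre [ 554.8 -138.5  124.7]
edges [[37.9, 4.6, -17.8, 42.1], [8.6, -56.3, 0.0, 56.9], [-37.5, -6.9, 17.8, 42.1], [-9.0, 58.6, -0.0, 59.3]]
```

View pics/end.png

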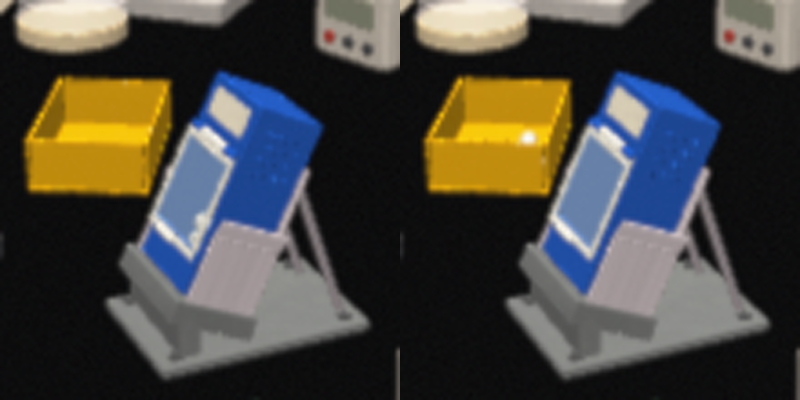

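The before and after views match: the box is seated, the lid is shut at (590,190), and the tray is in place with bars in it. Handing in.

```bash
python3 -c "
from plant import *
print(close_job())"
```

```text
the job is handed in; nothing more can be done
None
```

The job is handed in: all five stir bars are in the tray, which has not visibly moved, and the empty box is back in its stand with the lid shut; the hand-in returned no verdict, so I judged this from the camera views.

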